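# Empty the wheeled tip cart of pattern weights and wedge it level

### The job

On the leather workshop's bench, slide the empty tub squarely up to the tip cart's wheel block, under the open nose of its tray, then lift the cart's handle so the tray tips forward over the wheel and both pattern weights slide out into the tub. Lower the handle gently until the cart's foot rests on its rails again, then push the wooden wedge, thin end first, straight under the middle of the foot bar until the tray sits level, and let go. Leave the tub and the weights where they are then, and do not disturb the glue jar, the loose lid or the mallet.

Things in the scene. Friction and masses are not known exactly. Their poses are not given: they have to be found in the camera images.
- dock: Fixed dock of the tip cart: wooden wheel block 62 x 60 x 40 mm high, two steel cheeks holding the rubber wheel. Origin on the bench below the axle (axle at z = 80 mm, along y); +x level, the way the cart tips (handle to nose, roughly to the robot's right). Block front at x = +50, rear -12. Two rest rails 11.5 mm high, x = -147 to +27, each |y| = 36 to 58; bare bench between.
- skip (a joint): Tip angle (rad) about the wheel axle of the cart: tray, legs and handle in one piece, 0.8 kg. 0 = tray level; -0.085 = leaning back, foot on the rails (lower stop; it starts there and gravity returns it); positive = handle up, nose down, stop at 0.95. The weights slide out somewhere between 0.35 and 0.7.
- nose (a point): Middle of the open front edge of the steel tray's floor. Tray level: dock x = +50, z = 120 mm (at 0.9 rad: x = +62, z = 66). Tray floor 160 long (dock x = -110 to +50), 130 mm wide; side and rear walls rise to z = 162 mm; the front is open.
- handle (a point): Centre of the handle crossbar: round bar along the dock's y, 16 mm thick (rubber sleeve 19 mm), 100 mm between two side arms. Tray level: dock x = -215, z = 175 mm; it moves on an arc about the axle. 5 to 10 N lifts it.
- foot (a point): Middle of the underside of the foot bar: round steel bar 12 mm thick, 110 mm long along the dock's y, joining two legs (y = +-50 mm). Tray level: dock x = -120 mm, 22 mm above the bench; leaning: 12 mm above the bench. It presses down with about 5 N.
- tub_centre (a point): Centre (half-way up) of the loose blue plastic tub, open on top: 150 mm along its x, 180 mm along its y, 55 mm high, walls and floor 8 mm thick, 0.45 kg. Its x points roughly along the dock's +x (away from the cart). Up against the wheel block its centre is at dock x = 125 mm, y = 0.
- weight_a_centre (a point): Centre (half-way up) of a dark steel pattern weight in the tray, the one towards the handle: a disc 52 mm in diameter with a small knob on top, 50 mm high in all, 0.22 kg.
- weight_b_centre (a point): Centre of the second, identical pattern weight in the tray, nearer the nose.
- wedge_centre (a point): Centre (half-way up, 15 mm) of the loose pale wooden wedge, 190 x 40 mm, 0.13 kg; +x to its thin end. Rear 60 mm (x = -95 to -35) is a block 30 mm high; then the top slopes straight to 6 mm at x = +95. Lies behind the foot; the handle overhangs its way in. Tray level with its centre at about dock x = -128 mm; 10 mm further lifts the foot 1.85 mm; friction holds it.
- jar: Bystander: closed white glue jar, 70 mm diameter, 85 mm high, on the far side of the cart. Origin at the centre of its base.
- jar_lid: Bystander: loose flat brass lid, 72 mm diameter, 12 mm high, lying on the bench beyond the cart. Origin under its centre.
- mallet: Bystander: mallet lying on the bench beyond the tub, 220 mm long. Origin at its middle.
Mind the look-alikes: they are no part of the job. What is shaped like the part that bears wedge_centre but red is not meant.

How it is judged:
By the outcome, as a careful person would: the job done as asked, in the order asked, and still so for the second after the job is handed in, with the robot touching nothing.
It also fails if it takes over 72 s, if anything falls off the work surface, if the arm or the gripper's body presses on something with over 40 N, if the wrist force passes 120 N, or if a joint passes its speed limit or range.

### The arm

A 6-joint arm with a two-finger parallel gripper is mounted at the origin on the work surface. World frame = base frame: x ahead of the robot, y to its left, z up, the work surface at z = 0. Lengths are in m, angles in rad, forces in N, time in s.
With the tool pointing down it reaches from about 0.325 to 0.775 m from the base axis. Payload 5.5 kg.
Tool frame: the origin (TCP) lies between the finger pads; the fingertips stand 8 mm ahead of it and the grasp point (between the pads) lies 11 mm behind it (tcp_to_tips is the distance from the TCP to the fingertips, in m); z points along the fingers, y is the line along which they close (so a half turn about z gives the same grasp; the last joint's range is limited). The gripper opens to 88 mm and grips with 3 to 60 N. Pads are 20 mm wide; open, the fingers measure 115 mm over their backs; the gripper's body (75 mm by 178 mm) begins 61 mm behind the grasp point.
Start: joints at [-1.36, 0.091, 1.231, -0, 1.82, -0.057], TCP at [0.159, -0.579, 0.231] pointing down, gripper open.
Joint ranges: [-2.87, 2.87], [-0.86, 2.18], [0.17, 2.46], [-1.51, 4.65], [0.06, 2.69], [-2.65, 2.65]. Speed limits (rad/s): [2.57, 2.57, 3.01, 3.14, 3.14, 3.14].

### API

Orientations are given as a unit quaternion [w, x, y, z].
In Python, from bench import * gives the robot as it stands. Calls block until the motion is done:
- move_to(position, orientation): joint-space move of the TCP to a pose.
- move_l(position, speed=0.15, orientation=None): straight line of the TCP; orientation=None keeps the orientation; speed is the mean speed in m/s.
- movej(angles): joint-space move.
- gripper_open() and close(): open the fingers fully, or close them until they stop; the grip force is fixed at half the most.
- hold(seconds).
- inverse_kinematics(position, orientation): joint angles nearest the present ones, or None.
- state(): the state.
- get_image(name): name is "scene" or "top" or "wrist"; returns a dict with "frame" (384x512x3 uint8, blue, green, red), "depth" (384x512 float32, m along the optical axis (not along the pixel's ray), 0 where there is no reading), "camera_matrix" (3x3 intrinsics, pixels), "k1" (the pictures are not rectified: a ray, as slopes to the right and down, at radius r is drawn at 1 + k1 r^2 times it, then the intrinsics apply), "view" (4x4, takes a point from world to camera coordinates). Camera axes: x right, y up, looking along -z (the intrinsics and any distortion apply to the point x, -y, -z); pixel columns grow to the right and rows downward; lengths in m; the calibration is good to about 2 mm. A picture is of the moment at which its call begins.
A pose or a line that the arm cannot do raises IKError and nothing moves.
- job_done(): hands the job in; it is judged then, once.
The state is a dict: "time": time; "joint_pos": joint angles; "dq": joint speeds; "joint_torque": joint torques, N m; "ee_pos": TCP position; "ee_rot": TCP orientation; "ft_force": force on the tool from outside, world axes, zero at the start; "moment": the same for the moment, N m; "finger_gap": finger opening in m; "finger_force": force on a finger pad.
Only numpy, scipy, OpenCV 4.12 (cv2) and the standard library are available. Lean on these libraries where they do the work, as an engineer would, in place of code of your own. Each camera call takes 0.05 s, during which the arm holds its last target. There are 200 camera calls.

## Working session

There is one attempt and no reset: what is moved stays moved. The work goes in short steps, each a Python script; the robot and the scene stay as the last script left them, time stands still between calls to the robot, and variables do not carry over. Pictures are saved under pics/ and viewed, at most 10 in all, crops included, and the job is handed in when it is done.

```bash
ls; mkdir -p pics; cat > h.py <<'E'
from bench import *
import numpy as np, cv2
def world(im):
    K=im["camera_matrix"];h,w=im["depth"].shape
    u,v=np.meshgrid(np.arange(w),np.arange(h))
    xd=(u-K[0,2])/K[0,0];yd=(v-K[1,2])/K[1,1]
    x,y=xd.copy(),yd.copy()
    for _ in range(8):
        f=1+im["k1"]*(x*x+y*y);x=xd/f;y=yd/f
    d=im["depth"];P=np.stack([x*d,-y*d,-d,np.ones_like(d)],-1)
    W=P@np.linalg.inv(im["view"]).T
    W=W[...,:3];W[d<=0]=np.nan
    return W
E
python3 - <<'E'
from h import *
import pickle
D={}
for n in("top","scene"):
    im=get_image(n);D[n]=im;cv2.imwrite(f"pics/{n}0.png",im["frame"]);print(n,im["view"].round(3).tolist(),im["k1"])
pickle.dump(D,open("d0.pkl","wb"))
s=state();print(s)
E
```

```text
pics
top [[-0.005, -1.0, -0.004, 0.141], [0.989, -0.005, 0.148, -0.634], [-0.148, -0.003, 0.989, -1.168], [0.0, 0.0, 0.0, 1.0]] -0.10010134054018476
scene [[-0.842, 0.539, -0.012, 0.465], [-0.444, -0.682, 0.581, 0.278], [0.305, 0.495, 0.814, -1.53], [0.0, 0.0, 0.0, 1.0]] -0.15923835639002873
{'time': 0.1, 'joint_pos': array([-1.35972285e+00,  9.18203396e-02,  1.23174822e+00, -1.20346354e-05,
        1.81977563e+00, -5.66676936e-02]), 'dq': array([-7.77078988e-04, -9.78953554e-05, -2.90629943e-03, -4.00582151e-04,
       -4.79729999e-04,  8.53006582e-04]), 'joint_torque': array([ 2.78638079e-03, -4.47858381e+01, -4.07569170e+01,  7.00968015e-02,
        2.84308149e-02, -1.18113771e-04]), 'ee_pos': array([ 0.1586955 , -0.57838609,  0.22960765]), 'ee_rot': array([-8.72710522e-04,  9.91052525e-01,  1.33469571e-01, -7.33604482e-05]), 'ft_force': array([-0.14122887,  0.84589394,  0.03192025]), 'moment': array([ 0.0118878 , -0.01176373, -0.02258827]), 'finger_force': 0.0, 'finger_gap': 0.08772644134135926}
```

```bash
python3 -c "
import cv2,numpy as np
a=cv2.imread('pics/top0.png');cv2.imwrite('pics/top0b.png',cv2.resize(a,(800,600)))
a=cv2.imread('pics/scene0.png');cv2.imwrite('pics/scene0b.png',cv2.resize(a,(800,600)))"
```

```text
(no output)
```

View pics/top0b.png

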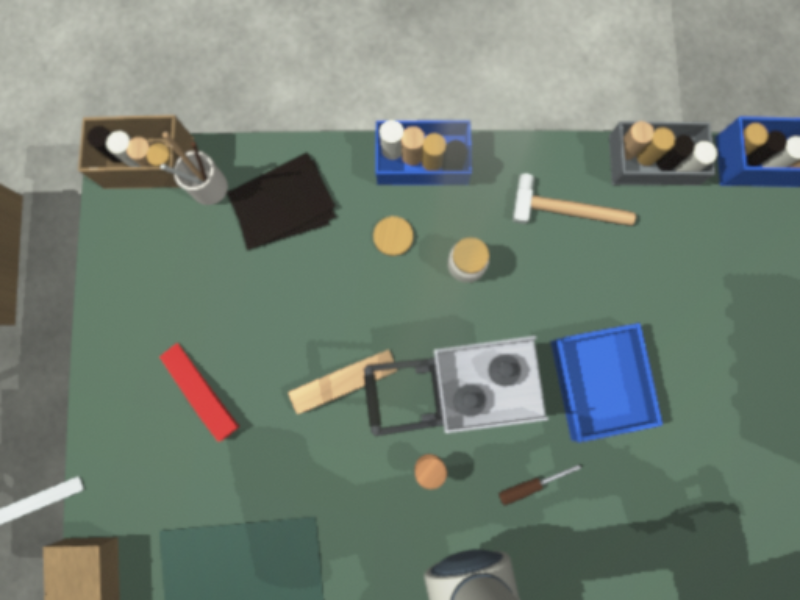

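View pics/scene0b.png

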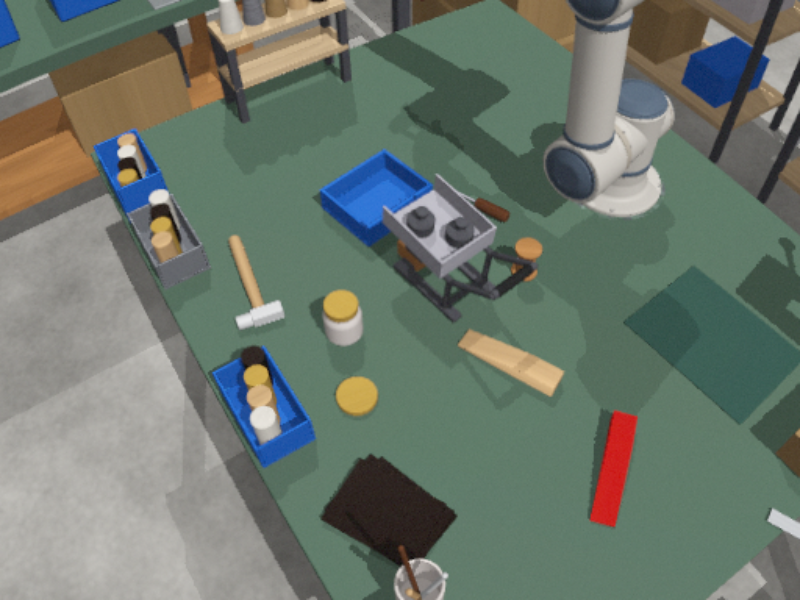

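The top view shows two wedge-shaped pieces. One is pale wood at about (342,380), with its thin end at upper right (390,358), near the foot. The other is red at (198,392) and is the look-alike. The pale one is meant, because it is wooden and lies behind the foot. The tub is at (608,382), the tray at (490,385) and the handle bar at (373,400). There is also a copper knob at (430,472) and a screwdriver at (540,485) to avoid.

```bash
python3 - <<'E'
from h import *
import pickle
D=pickle.load(open("d0.pkl","rb"))
def seg(n,cond,box):
    im=D[n];W=world(im);hsv=cv2.cvtColor(im["frame"],cv2.COLOR_BGR2HSV).astype(int)
    m=cond(hsv[...,0],hsv[...,1],hsv[...,2],W[...,2])
    b=np.zeros_like(m);b[box[1]:box[3],box[0]:box[2]]=1
    return W[(m&b)]
k=512/800
bx=lambda *a:[int(v*k) for v in a]
def rect(P,name):
    r=cv2.minAreaRect((P[:,:2]*1000).astype(np.float32));print(name,len(P),"c",np.round(r[0],1),"size",np.round(r[1],1),"ang",round(r[2],2),"z",np.percentile(P[:,2],[2,50,98]).round(4));return r
box={"tub":bx(545,315,675,450),"wedge":bx(280,340,400,420),"cart":bx(425,325,555,440)}
blue=lambda h,s,v,z:(h>100)&(h<130)&(s>120)
P=seg("top",blue,box["tub"]);rect(P,"tub all");rect(P[P[:,2]>0.048],"tub rim")
P=seg("top",lambda h,s,v,z:(h>8)&(h<30)&(s>50)&(v>100)&(z<.05),box["wedge"]);rect(P,"wedge")
rect(P[P[:,2]>.026],"wedge block")
P=seg("top",lambda h,s,v,z:(z>0.15),box["cart"]);rect(P,"tray rim")
P=seg("top",lambda h,s,v,z:(z>0.10)&(s<60)&(v>100),box["cart"]);rect(P,"tray all")
P=seg("top",lambda h,s,v,z:(z>0.13),bx(355,350,440,445));r=rect(P,"handle")
print(P[::12].round(3).tolist())
im=D["top"];c=im["frame"][200:300,170:370];cv2.imwrite("pics/crop1.png",cv2.resize(c,(800,400),interpolation=cv2.INTER_CUBIC))
E
```

```text
tub all 3999 c [ 477.4 -227.2] size [186.1 165.1] ang 14.63 z [nan nan nan]
tub rim 766 c [ 473.8 -216.8] size [181.  152.8] ang 10.49 z [0.0489 0.0552 0.0601]
wedge 1006 c [479.3 245.7] size [ 47.1 198.3] ang 23.35 z [-0.0008  0.0252  0.0349]
wedge block 483 c [464.3 278.5] size [ 40.1 113.2] ang 23.59 z [0.0262 0.0306 0.0356]
tray rim 535 c [470.6   1.8] size [131.  158.1] ang 7.01 z [0.1503 0.1603 0.1721]
tray all 3008 c [4.709e+02 1.000e-01] size [131.  164.4] ang 7.01 z [0.1101 0.1204 0.1643]
handle 557 c [457.5 134.9] size [118.3 122.2] ang 7.83 z [0.1324 0.1613 0.1694]
[[0.524, 0.087, 0.153], [0.511, 0.083, 0.153], [0.508, 0.137, 0.134], [0.505, 0.161, 0.145], [0.504, 0.083, 0.155], [0.502, 0.168, 0.151], [0.503, 0.139, 0.133], [0.499, 0.176, 0.159], [0.5, 0.147, 0.136], [0.497, 0.181, 0.155], [0.498, 0.152, 0.137], [0.495, 0.178, 0.154], [0.492, 0.185, 0.16], [0.487, 0.195, 0.16], [0.485, 0.185, 0.165], [0.48, 0.197, 0.162], [0.477, 0.187, 0.17], [0.473, 0.197, 0.164], [0.47, 0.187, 0.169], [0.465, 0.192, 0.168], [0.463, 0.18, 0.163], [0.458, 0.19, 0.17], [0.456, 0.18, 0.167], [0.451, 0.19, 0.165], [0.449, 0.18, 0.163], [0.444, 0.185, 0.167], [0.441, 0.176, 0.16], [0.437, 0.185, 0.167], [0.434, 0.176, 0.161], [0.43, 0.185, 0.164], [0.425, 0.19, 0.163], [0.422, 0.18, 0.164], [0.417, 0.19, 0.159], [0.415, 0.18, 0.165], [0.41, 0.19, 0.16], [0.408, 0.183, 0.165], [0.407, 0.137, 0.136], [0.406, 0.173, 0.162], [0.405, 0.142, 0.14], [0.403, 0.178, 0.165], [0.402, 0.149, 0.145], [0.401, 0.185, 0.163], [0.4, 0.156, 0.152], [0.399, 0.127, 0.131], [0.398, 0.159, 0.153], [0.396, 0.176, 0.16], [0.394, 0.178, 0.161]]
```

View pics/crop1.png

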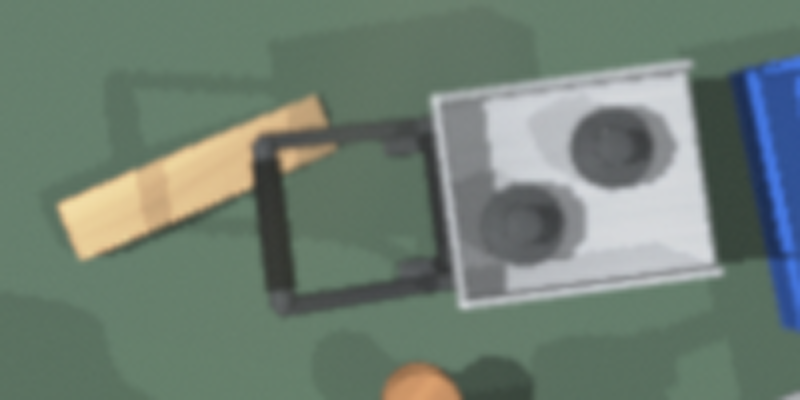

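The crop confirms the pale wooden wedge, with the block at crop (110,215) and the thin end at (325,120), partly under the handle. I'll refine with the scene camera and check that the IK works.

```bash
cat >> h.py <<'E'
def pts(im,cond,box,k=.64):
    W=world(im);hsv=cv2.cvtColor(im["frame"],cv2.COLOR_BGR2HSV).astype(int)
    m=cond(hsv[...,0],hsv[...,1],hsv[...,2],W[...,2])&np.isfinite(W[...,2])
    b=np.zeros_like(m);a=[int(v*k) for v in box];b[a[1]:a[3],a[0]:a[2]]=1
    m=cv2.morphologyEx((m&b).astype(np.uint8),cv2.MORPH_OPEN,np.ones((2,2)))>0
    return W[m]
def rect(P,name):
    r=cv2.minAreaRect((P[:,:2]*1000).astype(np.float32));print(name,len(P),"c",np.round(r[0],1),"size",np.round(r[1],1),"ang",round(r[2],2),"z",np.percentile(P[:,2],[2,50,98]).round(4));return r
E
python3 - <<'E'
from h import *
import pickle
D=pickle.load(open("d0.pkl","rb"))
s=D["scene"];t=D["top"]
tan=lambda h,s,v,z:(h>8)&(h<30)&(s>50)&(v>90)&(z<.05)&(z>.002)
blue=lambda h,s,v,z:(h>100)&(h<130)&(s>100)&(z>.045)&(z<.065)
rect(pts(s,tan,(450,320,575,400)),"wedge s");rect(pts(t,tan,(280,340,400,420)),"wedge t")
rect(pts(s,blue,(315,145,440,250)),"tub s");rect(pts(t,blue,(545,315,675,450)),"tub t")
rim=lambda h,s,v,z:(z>.15)&(z<.18)&(v>80)
rect(pts(s,rim,(375,170,505,275)),"rim s");rect(pts(t,rim,(425,325,555,440)),"rim t")
fl=lambda h,s,v,z:(z>.11)&(z<.135)&(v>120)&(s<60)
for n,im,b in(("t",t,(425,325,555,440)),("s",s,(375,170,505,275))):
    P=pts(im,fl,b);A=np.c_[P[:,:2],np.ones(len(P))]
    c=np.linalg.lstsq(A,P[:,2],rcond=None)[0];print("floor plane",n,c, "slope",np.hypot(*c[:2]),"dir",np.degrees(np.arctan2(c[0],-c[1])))
# per-edge fits of the tray side walls (top)
P=pts(t,rim,(425,325,555,440))*1000
for lo in(0,1):
    a=np.radians(7);u=np.array([np.sin(a),-np.cos(a)]);v=np.array([np.cos(a),np.sin(a)])
    q=np.c_[P[:,:2]@u,P[:,:2]@v];mid=(q[:,1].max()+q[:,1].min())/2
    e=q[(np.abs(q[:,1]-mid)>57)&((q[:,1]>mid)==bool(lo))];f=np.polyfit(e[:,0],e[:,1],1);print("side",lo,len(e),np.degrees(np.arctan(f[0])))
E
```

```text
wedge s 1104 c [481.5 247.8] size [ 58.9 191.4] ang 31.5 z [nan nan nan]
wedge t 929 c [475.6 241.5] size [ 44.1 195. ] ang 23.17 z [nan nan nan]
tub s 596 c [ 454.9 -189.4] size [222.  209.5] ang 10.55 z [nan nan nan]
tub t 816 c [ 470.  -228.3] size [186.7 173.7] ang 9.88 z [nan nan nan]
rim s 474 c [418.6  -5.6] size [244.2 154.9] ang 9.81 z [nan nan nan]
rim t 446 c [468.8 -17.1] size [149.3 190.8] ang 7.05 z [nan nan nan]
 ** On entry to DLASCL parameter number  4 had an illegal value
 ** On entry to DLASCL parameter number  4 had an illegal valueTraceback (most recent call last):
  File "<stdin>", line 14, in <module>
    x, resids, rank, s = _umath_linalg.lstsq(a, b, rcond,
                         ~~~~~~~~~~~~~~~~~~~^^^^^^^^^^^^^
                                             signature=signature)
                                             ^^^^^^^^^^^^^^^^^^^^
    raise LinAlgError("SVD did not converge in Linear Least Squares")
numpy.linalg.LinAlgError: SVD did not converge in Linear Least Squares
```

```bash
python3 - <<'E'
s=open("h.py").read()
a=s.index("    m=cv2.morphologyEx");b=s.index("    return W[m]")
s=s[:a]+"""    n,L,st,_=cv2.connectedComponentsWithStats((m&b).astype(np.uint8));m=L==1+np.argmax(st[1:,4])
"""+s[b:]
open("h.py","w").write(s)
E
cat > m.py <<'E'
from h import *
tan=lambda h,s,v,z:(h>8)&(h<30)&(s>50)&(v>90)&(z<.05)&(z>.002)
blue=lambda h,s,v,z:(h>100)&(h<130)&(s>100)&(z>.045)&(z<.065)
rim=lambda h,s,v,z:(z>.15)&(z<.18)&(v>80)
fl=lambda h,s,v,z:(z>.11)&(z<.135)&(v>120)&(s<60)
def plane(P):
    A=np.c_[P[:,:2],np.ones(len(P))];k=np.ones(len(P),bool)
    for _ in range(4):
        c=np.linalg.lstsq(A[k],P[k,2],rcond=None)[0];k=np.abs(A@c-P[:,2])<.003
    return c,k.sum()
E
python3 - <<'E'
from m import *
import pickle
D=pickle.load(open("d0.pkl","rb"))
s=D["scene"];t=D["top"]
rect(pts(s,tan,(450,320,575,400)),"wedge s");rect(pts(t,tan,(280,340,400,420)),"wedge t")
rect(pts(s,blue,(315,145,440,250)),"tub s");rect(pts(t,blue,(545,315,675,450)),"tub t")
rect(pts(s,rim,(375,170,505,275)),"rim s");P=pts(t,rim,(425,325,555,440));rect(P,"rim t");P=P*1000
for n,im,b in(("t",t,(425,325,555,440)),("s",s,(375,170,505,275))):
    c,k=plane(pts(im,fl,b));print("floor",n,k,"slope",np.hypot(*c[:2]),"dir",np.degrees(np.arctan2(c[0],-c[1])),"c",c)
a=np.radians(7);u=np.array([np.sin(a),-np.cos(a)]);v=np.array([np.cos(a),np.sin(a)])
q=np.c_[P[:,:2]@u,P[:,:2]@v];mid=(q[:,1].max()+q[:,1].min())/2
for lo in(0,1):
    e=q[(np.abs(q[:,1]-mid)>57)&((q[:,1]>mid)==bool(lo))];f=np.polyfit(e[:,0],e[:,1],1);print("side",lo,len(e),np.degrees(np.arctan(f[0])))
E
```

```text
wedge s 1117 c [471.6 237.5] size [ 62.4 191.6] ang 23.75 z [0.0029 0.0226 0.0347]
wedge t 892 c [478.2 245.6] size [ 46.3 197.4] ang 22.88 z [0.0032 0.0269 0.0353]
tub s 610 c [ 475.1 -218.4] size [185.6 157.5] ang 10.61 z [0.0455 0.0545 0.0604]
tub t 827 c [ 474.  -216.6] size [181.1 153.1] ang 10.34 z [0.0464 0.055  0.0599]
rim s 411 c [4.703e+02 1.000e-01] size [136.1 163.6] ang 7.46 z [0.1506 0.1559 0.1678]
rim t 206 c [424.4  22.2] size [194.6  92.9] ang 60.75 z [0.1504 0.1561 0.1683]
floor t 1817 slope 0.08312608659425696 dir 8.171753770848182 c [ 0.01181562 -0.08228206  0.11263584]
floor s 570 slope 0.08732609859613329 dir 8.287709342512874 c [ 0.01258753 -0.08641413  0.11231324]
side 0 30 -0.0045444806730390265
side 1 2 -8.921926746738992
```

```bash
cat >> m.py <<'E'
from scipy.spatial.transform import Rotation as Ro
A=np.radians(7.2);O=np.array([.4752,-.0347])
def dirs(a): return np.array([np.sin(a),-np.cos(a)]),np.array([np.cos(a),np.sin(a)])
U,V=dirs(A)
def dk(x,y,z): return [*(O+x*U+y*V),z]      # dock -> world, m
def quat(y,z):
    y=np.array(y,float);z=np.array(z,float);x=np.cross(y,z)
    return Ro.from_matrix(np.c_[x,y,z]).as_quat(scalar_first=True)
def down(d): return quat([*d,0],[0,0,-1])
def F(): return np.array(state()["ft_force"])
def st(l=""): s=state();print(l,"t",round(s["time"],2),"tcp",np.round(s["ee_pos"],4),"F",np.round(s["ft_force"],1),"gap",round(s["finger_gap"],4),"ff",round(s["finger_force"],1))
E
python3 - <<'E'
from m import *
c=np.array([.4742,-.2170]);a=np.radians(10.4);u,v=dirs(a)
w=c+.071*u
move_to([*w,.12],down(u));move_l([*w,.031]);close();st("grip")
f0=F()
move_l(dk(.202,0,.031),.06,down(U));st("near")
x=.202;f0=F()
while x>.188:
    x-=.001;move_l(dk(x,0,.031),.03);f=F()-f0
    print(round(x,3),np.round(f[:2]@U,1),end="; ")
    if f[:2]@U>8:break
st("end")
im=get_image("top");cv2.imwrite("pics/tub1.png",cv2.resize(im["frame"][180:320,200:440],(800,467)))
P=pts(im,blue,(480,315,675,450));rect(P,"tub")
im=get_image("scene");cv2.imwrite("pics/tub1s.png",cv2.resize(im["frame"][80:230,190:370],(720,600)))
E
```

```text
grip t 3.7 tcp [ 0.487  -0.2868  0.0309] F [ 1.  -0.3 -1.1] gap 0.0078 ff 30.0
near t 4.74 tcp [ 0.5006 -0.2345  0.031 ] F [ 0.4  1.3 -0.4] gap 0.0079 ff 30.0
0.201 1.2; 0.2 3.8; 0.199 3.1; 0.198 2.2; 0.197 2.1; 0.196 5.5; 0.195 8.0; 0.194 10.9; end t 6.74 tcp [ 0.4998 -0.2295  0.0317] F [ 1.1 -9.6 -1.2] gap 0.008 ff 30.0
tub 244 c [ 570.6 -152.2] size [153.4  50.3] ang 82.33 z [0.0469 0.0558 0.0606]
```

View pics/tub1s.png

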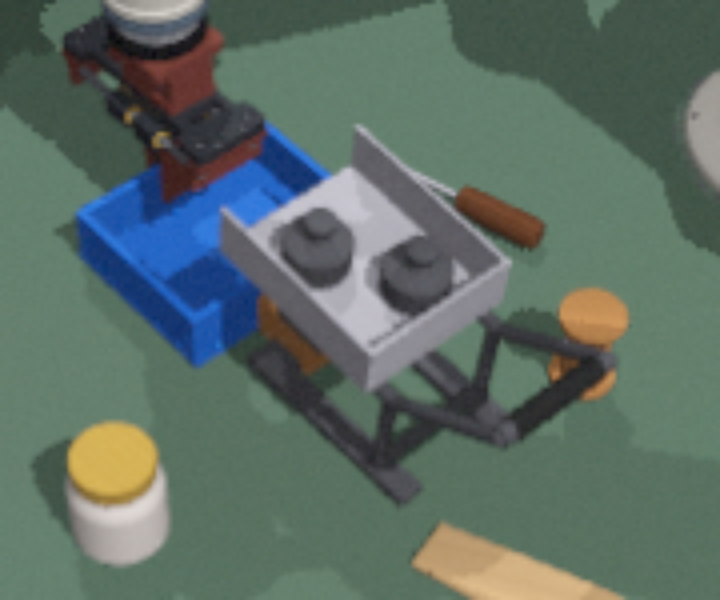

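Contact occurred at dock x ≈ 0.196, as predicted, and the tub sits against the block under the nose. Next I release, verify, then grip the handle and tip.

```bash
cat >> m.py <<'E'
def bar(th):
    c,s=np.cos(th),np.sin(th)
    return dk((-.215*c+.095*s),0,.080+.095*c+.215*s-.011)
E
python3 - <<'E'
from m import *
gripper_open();p=np.array(state()["ee_pos"]);move_l([p[0],p[1],.16],.2);st()
b=np.array(bar(-.085));q=down(U)
move_to([b[0],b[1],.27],q)
im=get_image("top");r=rect(pts(im,blue,(480,315,675,450)),"tub")
rect(pts(im,tan,(280,340,400,420)),"wedge")
move_l(b,.12);st("at bar");close();st("grip")
g=np.array(state()["ee_pos"]);off=g-b;print(off)
for th in np.arange(.0,.86,.1).tolist()+[.85]:
    move_l(bar(th),.07);f=F();print(round(th,2),f.round(1),end="; ")
    if np.linalg.norm(f)>40: print("STOP");break
st("up")
hold(.7)
im=get_image("scene");cv2.imwrite("pics/tip.png",cv2.resize(im["frame"][70:240,180:384],(720,600)))
E
```

```text
t 8.91 tcp [ 0.4991 -0.227   0.1585] F [-0.5 -0.1 -0.7] gap 0.088 ff 0.0
tub 597 c [ 490.3 -159.2] size [182.6 151.4] ang 6.45 z [0.0465 0.0551 0.0601]Traceback (most recent call last):
  File "<stdin>", line 6, in <module>
  File "h.py", line 18, in pts
    n,L,st,_=cv2.connectedComponentsWithStats((m&b).astype(np.uint8));m=L==1+np.argmax(st[1:,4])
                                                                             ~~~~~~~~~^^^^^^^^^^
    return _wrapfunc(a, 'argmax', axis=axis, out=out, **kwds)
    return bound(*args, **kwds)
ValueError: attempt to get argmax of an empty sequence
```

The tub centre is within 1 mm of the target. The wedge is hidden by the gripper for now, so I'll continue with the handle.

```bash
python3 - <<'E'
from m import *
st()
b=np.array(bar(-.085));q=down(U)
move_l(b,.12);st("at bar");close();st("grip")
for th in np.arange(.0,.86,.1).tolist()+[.85]:
    move_l(bar(th),.07);f=F();print(round(th,2),f.round(1),end="; ")
    if np.linalg.norm(f)>40: print("STOP");break
st("up")
hold(.5)
im=get_image("scene");cv2.imwrite("pics/tip.png",cv2.resize(im["frame"][70:240,180:384],(720,600)))
E
```

```text
t 10.54 tcp [0.4477 0.185  0.2694] F [ 0.2  0.5 -0.5] gap 0.0876 ff 0.0
at bar t 11.73 tcp [0.4478 0.186  0.1465] F [-0.8  0.1  0.7] gap 0.0878 ff 0.0
grip t 12.84 tcp [0.4474 0.1855 0.1454] F [ 0.6 -2.4  0.6] gap 0.0149 ff 30.0
0.0 [ 1.5  0.6 -4.9]; 0.1 [ 0.9  2.7 -3.6]; 0.2 [-1.4  6.8  0.2]; 0.3 [-1.9  7.7  1.1]; 0.4 [-2.9  9.9  4.3]; 0.5 [-4.  10.   8.8]; 0.6 [-4.8  9.6 12. ]; 0.7 [-4.8  8.6 11.9]; 0.8 [-3.   5.9 10.5]; 0.85 [-3.3  4.8  9.3]; up t 17.46 tcp [0.4663 0.0357 0.2957] F [-3.3  4.8  9.3] gap 0.015 ff 30.0
```

View pics/tip.png

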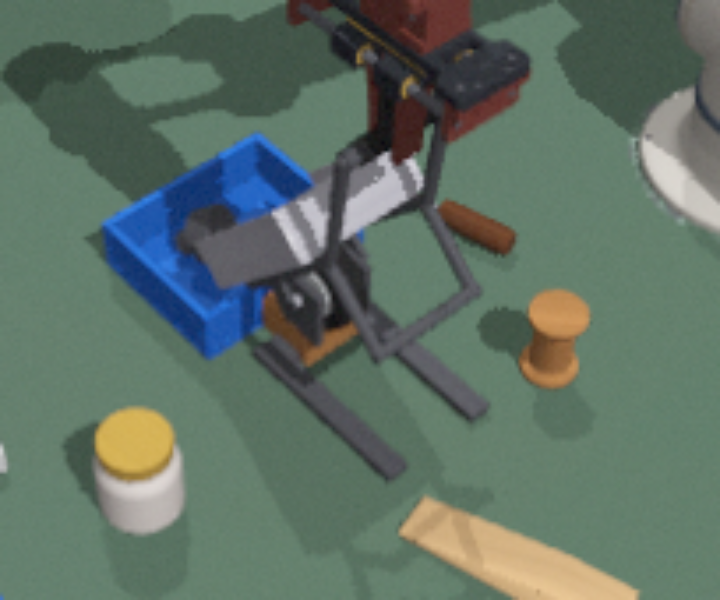

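The cart is tipped to 0.85 rad and one weight is visible in the tub at about (210,230). Next I lower gently and check.

```bash
python3 - <<'E'
from m import *
for th in [.73,.6,.47,.35,.23,.12,.02,-.03,-.055,-.07,-.08,-.085,-.09]:
    move_l(bar(th),.07 if th>0 else .025);f=F();print(round(th,3),f.round(1),end="; ")
st("down")
import pickle
D={n:get_image(n) for n in("top","scene")};pickle.dump(D,open("d1.pkl","wb"))
a=D["scene"]["frame"][70:240,180:384];b=D["top"]["frame"][190:300,260:440]
cv2.imwrite("pics/low.png",np.hstack([cv2.resize(a,(400,333)),cv2.resize(b,(400,333))]))
c,k=plane(pts(D["scene"],fl,(375,170,505,275)));print(k,np.hypot(*c[:2]))
E
```

```text
0.73 [-1.9  3.2  6.6]; 0.6 [-2.3  4.   4.9]; 0.47 [-1.   3.6  2.1]; 0.35 [ 0.7 -1.1 -3.2]; 0.23 [ 1.9 -1.8 -2.5]; 0.12 [ 1.9  0.3 -2.5]; 0.02 [ 4.5  1.  -2.1]; -0.03 [ 4.7  1.  -2.1]; -0.055 [ 5.5  0.9 -1.4]; -0.07 [ 6.   1.  -1.7]; -0.08 [ 5.2  0.6 -1. ]; -0.085 [ 3.4 -1.7  4.7]; -0.09 [ 0.9 -4.5  9.9]; down t 23.87 tcp [0.4476 0.1855 0.1462] F [ 0.9 -4.5  9.9] gap 0.0153 ff 30.0
983 0.08705990173553342
```

View pics/low.png

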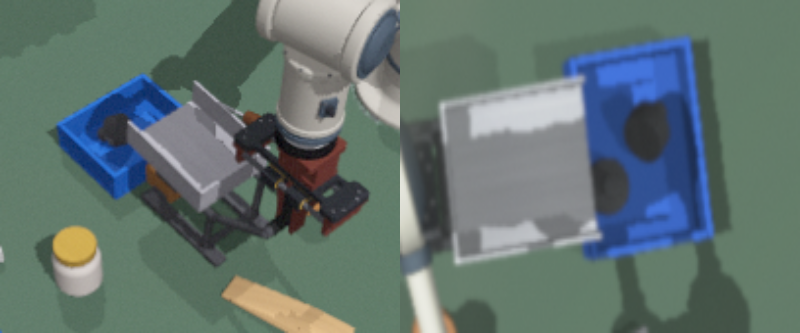

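Both weights lie in the tub, at right panel (647,130) and (608,187), and the foot is down at -0.087 rad. I release, clear the view and measure the wedge.

```bash
python3 - <<'E'
from m import *
gripper_open();p=np.array(state()["ee_pos"]);move_l([p[0],p[1],.24],.2)
q=down(U)
move_l([.36,.42,.25],.4);st()
t=get_image("top");s=get_image("scene")
for n,im,b in(("t",t,(270,330,410,425)),("s",s,(450,320,575,400))):
    P=pts(im,tan,b)*1000;rect(P/1000,n)
    a=np.radians(23.4);u,v=dirs(a)
    B=P[P[:,2]>27];print("axis pca",np.degrees(np.arctan2(*( (lambda e:e*np.sign(-e[1])*np.array([1,-1]))(np.linalg.svd(P[:,:2]-P[:,:2].mean(0),full_matrices=0)[2][0])))))
    x=P[:,:2]@u;y=P[:,:2]@v;print("along",np.percentile(x,[.5,99.5]),"across",np.percentile(y,[1,99]))
    m=(np.percentile(x,[.5,99.5]).mean()*u+np.percentile(y,[1,99]).mean()*v);print("centre",m)
def wq(a,t,sg):
    u,v=dirs(a);d=np.array([*(u*np.cos(t)),-np.sin(t)]);return quat([*(sg*v),0],d),d
for sg in(1,-1):
  for t_ in(35,42,50):
    q,d=wq(np.radians(23.4),np.radians(t_),sg);q2,d2=wq(A,np.radians(t_),sg)
    g=np.array([.4475,.318,.0237])
    for pp,qq in((g-.09*d,q),(g+.011*d,q),(np.array(dk(-.37,0,.0237))+.011*d2,q2),(np.array(dk(-.208,0,.0237))+.011*d2,q2),(np.array(dk(-.208,0,.0237))-.12*d2,q2)):
        j=inverse_kinematics(pp,qq);print(sg,t_,None if j is None else np.round(j,2))
cv2.imwrite("pics/w.png",cv2.resize(t["frame"][200:290,160:290],(780,540)))
E
```

```text
t 26.55 tcp [0.3599 0.4193 0.2484] F [-0.1  0.   0.6] gap 0.0876 ff 0.0
t 882 c [479.  245.5] size [ 46.3 196. ] ang 23.76 z [0.0038 0.0271 0.0349]
axis pca 27.229509803068456
along [-127.82427545   61.32316557] across [515.45892579 557.49887452]
centre [479.15060444 243.57731417]
s 1109 c [472.4 237.1] size [ 62.  192.8] ang 23.88 z [0.0032 0.0229 0.0347]
axis pca 22.49334144291752
along [-125.34328076   63.59275989] across [512.99315558 556.64417739]
centre [478.57026051 240.73801835]
1 35 [ 1.08  0.52  1.26 -0.77  1.96  0.59]
1 35 [ 0.98  0.46  1.45 -0.79  1.8   0.62]
1 35 [ 0.94  0.6   1.26 -0.66  1.99  0.77]
1 35 [ 0.76  0.33  1.62 -0.75  1.81  0.69]
1 35 [ 0.89  0.42  1.36 -0.72  2.02  0.66]
1 42 [ 1.04  0.43  1.3  -0.69  1.9   0.57]
1 42 [ 0.95  0.39  1.48 -0.7   1.74  0.59]
1 42 [ 0.92  0.52  1.31 -0.59  1.92  0.76]
1 42 [ 0.72  0.25  1.65 -0.67  1.75  0.65]
1 42 [ 0.85  0.31  1.41 -0.65  1.97  0.64]
1 50 [ 0.99  0.32  1.35 -0.59  1.84  0.53]
1 50 [ 0.9   0.31  1.52 -0.61  1.67  0.54]
1 50 [ 0.88  0.42  1.38 -0.5   1.83  0.75]
1 50 [ 0.68  0.16  1.69 -0.58  1.68  0.6 ]
1 50 [ 0.79  0.2   1.46 -0.56  1.91  0.59]
-1 35 [ 1.08  0.52  1.26 -0.77  1.96 -2.55]
-1 35 [ 0.98  0.46  1.45 -0.79  1.8  -2.52]
-1 35 [ 0.94  0.6   1.26 -0.66  1.99 -2.37]
-1 35 [ 0.76  0.33  1.62 -0.75  1.81 -2.45]
-1 35 [ 0.89  0.42  1.36 -0.72  2.02 -2.48]
-1 42 [ 1.04  0.43  1.3  -0.69  1.9  -2.57]
-1 42 [ 0.95  0.39  1.48 -0.7   1.74 -2.55]
-1 42 [ 0.92  0.52  1.31 -0.59  1.92 -2.38]
-1 42 [ 0.72  0.25  1.65 -0.67  1.75 -2.49]
-1 42 [ 0.85  0.31  1.41 -0.65  1.97 -2.5 ]
-1 50 [ 0.99  0.32  1.35 -0.59  1.84 -2.61]
-1 50 [ 0.9   0.31  1.52 -0.61  1.67 -2.6 ]
-1 50 [ 0.88  0.42  1.38 -0.5   1.83 -2.39]
-1 50 [ 0.68  0.16  1.69 -0.58  1.68 -2.54]
-1 50 [ 0.79  0.2   1.46 -0.56  1.91 -2.55]
```

View pics/w.png

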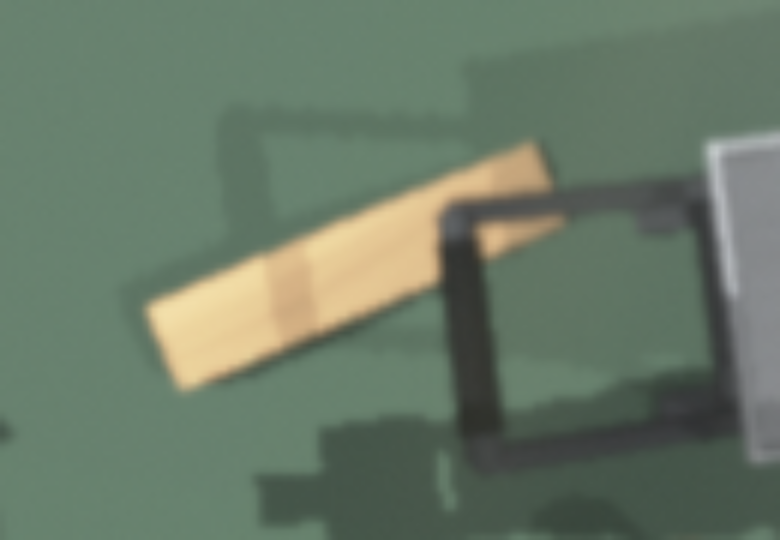

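The wedge is at about (479, 243) mm with its axis at 23.4°. A tilted grasp at 42° clears the handle throughout, so I use that.

```bash
cat >> m.py <<'E'
T=np.radians(42);GX=-.078
def wq(a):
    u,v=dirs(a);d=np.array([*(u*np.cos(T)),-np.sin(T)]);return quat([*v,0],d),d
def wpose(c,a,back=0.,z=.0237):   # tcp pose holding wedge with centre c (world xy), heading a
    u,_=dirs(a);q,d=wq(a);return np.array([*(np.array(c)+GX*u),z])+(.011-back)*d,q
E
python3 - <<'E'
from m import *
c=np.array([.4788,.243]);a=np.radians(23.4)
p,q=wpose(c,a,.1);move_to(p,q);st("pre")
p,q=wpose(c,a);move_l(p,.12);st("at");close();st("grip")
for x,al in((-.285,A),(-.235,A)):
    p,q=wpose(dk(x,0,0)[:2],al);move_l(p,.07,q);st(x)
import pickle
D={n:get_image(n) for n in("top","scene")};pickle.dump(D,open("d2.pkl","wb"))
b=D["scene"]["frame"][110:260,230:390];a=D["top"]["frame"][190:300,160:340]
cv2.imwrite("pics/wg.png",np.hstack([cv2.resize(a,(400,333)),cv2.resize(b,(400,333))]))
E
```

```text
pre t 28.13 tcp [0.4221 0.375  0.084 ] F [ 0.2 -0.   0.1] gap 0.0877 ff 0.0
at t 29.12 tcp [0.4513 0.3077 0.017 ] F [ 0.6 -0.8 -0.5] gap 0.0881 ff 0.0
grip t 29.92 tcp [0.4511 0.3071 0.0163] F [ 0.  -0.1  0.5] gap 0.0398 ff 30.0
-0.285 t 30.39 tcp [0.4313 0.3174 0.0163] F [0.9 0.3 0.5] gap 0.0399 ff 30.0
-0.235 t 31.26 tcp [0.437  0.2677 0.0163] F [ 0.2  0.3 -0.5] gap 0.0398 ff 30.0
```

View pics/wg.png

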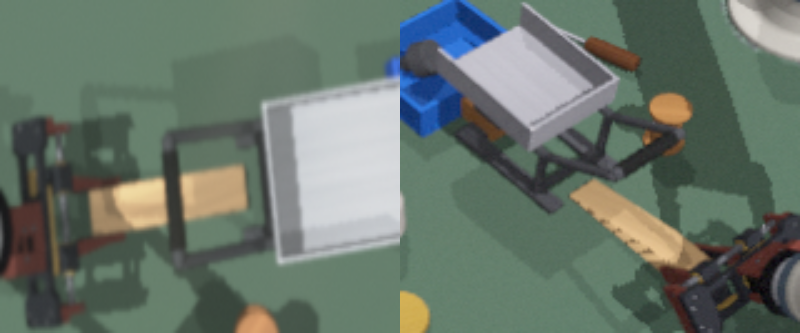

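The wedge is straight, centred and just behind the foot. I insert it in steps, reading the tray slope as it goes.

```bash
python3 - <<'E'
from m import *
im=get_image("top");P=pts(im,tan,(300,330,410,425));q=P[:,:2]-O
print("wedge dock x",np.percentile(q@U,[1,99]).round(4),"y",np.percentile(q@V,[1,99]).round(4))
def slope():
    o=[]
    for n,b in(("top",(425,325,555,440)),("scene",(375,160,505,285))):
        P=pts(get_image(n),fl,b);c,k=plane(P);o+= [round(float(c[:2]@U),4),round(float(c[:2]@V),4),int(k)]
    return o
print("lean",slope())
for x in(-.19,-.165,-.15,-.14,-.134,-.128):
    p,q=wpose(dk(x,0,0)[:2],A);move_l(p,.05);f=F();print(x,f.round(1),slope())
st()
E
```

```text
wedge dock x [-0.3297 -0.24  ] y [-0.0208  0.0223]
lean [0.0839, -0.0, 2491, 0.0875, -0.0019, 1129]
-0.19 [ 0.3 -0.8 -1.2] [0.0835, 0.0005, 2446, 0.0841, 0.0013, 1107]
-0.165 [-1.  15.2  0.3] [0.067, -0.0016, 2493, 0.067, 0.0005, 1074]
-0.15 [-0.4 13.5  0.5] [0.0441, 0.0013, 2484, 0.041, -0.0046, 1051]
-0.14 [ 0.1 13.  -0.2] [0.0254, 0.0006, 2436, 0.0252, -0.0025, 1061]
-0.134 [-0.6 13.3  1. ] [0.0139, 0.0009, 2456, 0.0127, 0.0015, 1026]
-0.128 [ 0.1 12.8  0.2] [0.0026, 0.0003, 2441, 0.0083, -0.0001, 1016]
 t 35.14 tcp [0.4513 0.164  0.0164] F [-0.3 12.9  0.3] gap 0.0395 ff 30.0
```

```bash
cat >> m.py <<'E'
def slope(n_=3):
    o=[]
    for n,b in(("top",(425,325,555,440)),("scene",(375,160,505,285))):
        o.append(np.mean([plane(pts(get_image(n),fl,b))[0][:2]@U for _ in range(n_)]))
    return np.round(o,4)
E
python3 - <<'E'
from m import *
print(slope())
p,q=wpose(dk(-.1263,0,0)[:2],A);move_l(p,.02);st();print(slope())
gripper_open();st("open");print(slope())
E
```

```text
[0.0035 0.0065]
 t 35.69 tcp [0.4515 0.1626 0.0165] F [ 0.2 14.6  0.3] gap 0.0399 ff 30.0
[0.0016 0.0036]
open t 36.88 tcp [0.4506 0.1599 0.0163] F [0.4 0.2 0.6] gap 0.0878 ff 0.0
[-0.0004  0.0028]
```

```bash
python3 - <<'E'
from m import *
q,d=wq(A);p=np.array(state()["ee_pos"]);move_l(p-.13*d,.12);st()
p=np.array(state()["ee_pos"]);move_l([p[0]-.04,p[1]+.06,.25],.25);hold(.5);st()
print(slope())
t=get_image("top");rect(pts(t,blue,(480,315,675,450)),"tub")
P=pts(t,tan,(300,330,425,425));w=P[:,:2]-O;print("wedge x",np.percentile(w@U,[1,99]).round(4),"y",np.percentile(w@V,[1,99]).round(4))
s=get_image("scene");cv2.imwrite("pics/end.png",np.hstack([cv2.resize(t["frame"][120:320,150:450],(400,300)),cv2.resize(s["frame"][80:290,120:400],(400,300))]))
E
```

```text
t 38.41 tcp [0.4383 0.2552 0.1027] F [0.3 0.3 0.1] gap 0.0876 ff 0.0
 t 39.71 tcp [0.3984 0.3151 0.2498] F [ 0.4  0.3 -0.1] gap 0.0876 ff 0.0
[0.0011 0.0009]
tub 603 c [ 490.3 -159.1] size [182.3 150.8] ang 6.68 z [0.046  0.0552 0.0601]
wedge x [-0.2092 -0.1361] y [-0.0182  0.0234]
```

View pics/end.png

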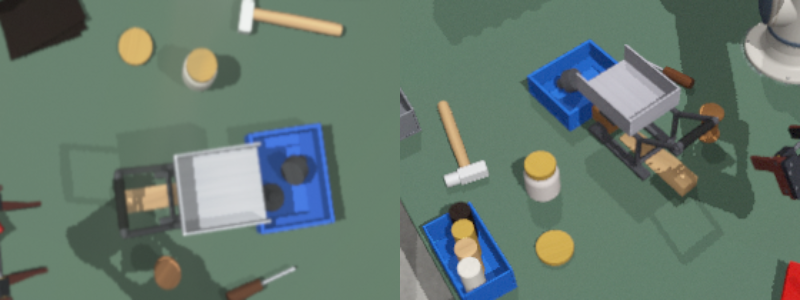

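The final pictures show the tray level (0.001 rad) with the wedge under the foot at left panel (145,197). Both weights are in the tub at left panel (295,170) and (272,197), the tub hasn't moved, and the jar, lid and mallet are untouched.

```bash
python3 -c "
from bench import *
print(job_done())"
```

```text
the job is handed in; nothing more can be done
None
```

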